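# Slide the drip tray under the slicer

### The job

The slicer's red drip tray has been washed and left standing crooked on the counter in front of the machine. Using only the fingers, nudge it square and push it along the counter, flat, in between the slicer's feet and under its base until its upright front panel is closed up against the front of the base along its whole width. Do not lift or tip the tray, do not knock the slicer, and leave the spray bottle, the shaker and the tumbler where they stand.

Things in the scene. Friction and masses are not known exactly. Their poses are not given: they have to be found in the camera images.
- slicer: Silver meat slicer, 370 mm tall, fixed. Origin: on the counter under the middle of its base. x: level, from its front (switch, black dial) to its back; y to the left of one who faces its front; z up. The base is a block, x -160 to +160 mm, y -180 to +180 mm, underside 30 mm and top 85 mm above the counter, edges rounded by 8 mm. Tall parts stand 60 mm or more behind the front face.
- slicer_mouth (a point): Middle of the lower front edge of the slicer's base: x -160 mm, y 0, z 30 mm in its frame. The tray goes in here along the slicer's +x, between round feet 40 mm across at x +-125, y +-135 mm (230 mm clear between left and right). A 48 mm black dial sticks out 20 mm from the front face at y -143 mm, height 58 mm.
- tray: Red plastic drip tray, loose, empty, 0.3 to 0.65 kg. Origin: underside, centre of the pan. x points from its front panel to its back edge, which goes in first; y to its left; z up. Pan: x -110 to +110 mm, y -95 to +95 mm, walls 25 mm high, 4 mm thick. Home: its origin at x -50 mm in the slicer's frame, axes parallel to the slicer's, pan with 5 mm of headroom.
- tray_grip (a point): Middle of the outer face of the tray's grip lip: x -145 mm, y 0, height 37 mm in the tray's frame. The lip, 160 mm wide, is folded forwards from the top of the front panel and then down; this upright outer face spans heights 29 to 45 mm and is where the tray can be pushed home.
- tray_back (a point): Middle of the tray's back edge: x +110 mm, y 0, height 12.5 mm in the tray's frame. At the start it faces the slicer's front from 45 to 120 mm away, the tray up to 0.25 rad askew and up to 25 mm off the slicer's centre line.
- panel_left (a point): Left end of the back face of the tray's upright front panel (190 mm wide, 45 mm high, 5 mm thick): x -110 mm, y +95 mm, height 22.5 mm in the tray's frame. The panel is too tall to pass under the base: its back face stops on the base's front face.
- panel_right (a point): Right end of the back face of the tray's front panel: x -110 mm, y -95 mm, height 22.5 mm in the tray's frame.
- spray_bottle: Bystander: blue spray bottle with a white trigger head, 82 mm across, 211 mm tall; the head reaches 66 mm out to one side. Origin: centre of its underside.
- shaker: Bystander: steel spice shaker, 57 mm across, 94 mm tall. Origin: centre of its underside.
- tumbler: Bystander: green glass tumbler, 72 mm across, 95 mm tall. Origin: centre of its underside.

How it is judged:
By the outcome, as a careful person would: the job done as asked, in the order asked, and still so for the second after the job is handed in, with the robot touching nothing.
It also fails if it takes over 61 s, if anything falls off the work surface, if the arm or the gripper's body presses on something with over 40 N, if the wrist force passes 120 N, or if a joint passes its speed limit or range.

### The arm

A 6-joint arm with a two-finger parallel gripper is mounted at the origin on the work surface. World frame = base frame: x ahead of the robot, y to its left, z up, the work surface at z = 0. Lengths are in m, angles in rad, forces in N, time in s.
With the tool pointing down it reaches from about 0.325 to 0.9 m from the base axis. Payload 6.1 kg.
Tool frame: the origin (TCP) lies midway between the tips of the shut fingers; the grasp point (between the pads) lies 19 mm behind it (robot.grip_depth is the distance from the TCP to the grasp point, in m); z points along the fingers, y is the line along which they close (so a half turn about z gives the same grasp; the last joint's range is limited). The gripper opens to 85 mm and grips with 20 to 120 N. Pads are 22 mm wide; open, the fingers measure 114 mm over their backs; the gripper's body (76 mm by 85 mm) begins 54 mm behind the grasp point. The pads swing forward as they close: fully open they stand 13 mm farther back than shut.
Start: joints at [1.187, 0.22, 1.526, -0, 1.395, -0.126], TCP at [0.159, 0.604, 0.231] pointing down, gripper open.
Joint ranges: [-2.98, 2.98], [-0.91, 2.08], [0.09, 2.57], [-1.24, 4.39], [0.2, 2.65], [-2.68, 2.68]. Speed limits (rad/s): [2.57, 2.57, 3.01, 3.14, 3.14, 3.14].

### API

Orientations are given as a unit quaternion [w, x, y, z].
In Python, from workcell import robot gives the robot as it stands.
- The arm moves only by the tool move_arm, never from a script. Its argument "increments" is one flat list of numbers, 7 for each row, row after row: the shift along the world's x, y, z each as a share of 500 mm, from -1 to 1, then the turn, a rotation vector about the world's x, y, z each as a share of 30 degrees, from -1 to 1, then the opening, from 0 (shut) to 1 (fully open). A call has 1 to 20 rows; each row is the pose to reach, as a shift and turn from the pose commanded when the call began; what a row does not reach only later rows make up. A row lasts 1/8 s, in which the tool goes at most 62.5 mm and 10.7 degrees, less where a joint would pass 70% of its speed; a pose out of reach is approached as far as the arm can. A call with a number of a shift or a turn outside -1 to 1 is refused whole. A call with a gripper value outside its range is refused whole. The fingers move at their own pace and stop on an object; the grip force is fixed at half the most. Time passes only in rows, so rows that repeat a pose let the fingers close. It gives the time, the measured TCP pose, the force, the opening and the grip force at its end, in the units of the state.
- robot.observe(): the state, without advancing time (a new reading comes with each control period).
- robot.read_camera(name): name is "scene" or "top" or "wrist"; returns the picture (400x640x3 uint8, red, green, blue); there is no depth.
- robot.get_calibration(name): a dict with "fx", "fy", "cx", "cy" (pixels), "camera_from_world" (4x4, takes a point from world to camera coordinates); the wrist camera has in their place "mount" (4x4, takes a point from camera to tool coordinates, whose origin is the TCP and whose axes are the flange's). Camera axes: x right, y up, looking along -z (the intrinsics and any distortion apply to the point x, -y, -z); pixel columns grow to the right and rows downward; lengths in m; the calibration is good to about 2 mm. A picture is of the moment at which its call begins: read the wrist's pose just before it. get_calibration takes no time and is no camera call.
- robot.finish_job(): hands the job in; it is judged then, once.
The state is a dict: "t": time; "joint_pos": joint angles; "dq": joint speeds; "joint_efforts": joint torques, N m; "tool_pos": TCP position; "ee_rot": TCP orientation; "contact_force": force on the tool from outside, world axes, zero at the start; "torque": the same for the moment, N m; "finger_gap": opening from 0.0 (shut) to 1.0 (fully open); "grasp_force": force on a finger pad.
Only numpy, scipy, OpenCV 4.12 (cv2) and the standard library are available. Lean on these libraries where they do the work, as an engineer would, in place of code of your own. Each camera call takes 0.05 s, during which the arm holds its last target. There are 200 camera calls.

## Working session

There is one attempt and no reset: what is moved stays moved. The work goes in short steps, Python scripts to look and compute and a tool call to move; the robot and the scene stay as the last step left them, time stands still between calls to the robot, and variables do not carry over. Pictures are saved under pics/ and viewed, at most 12 in all, crops included, and the job is handed in when it is done.

Besides the shell and the picture viewer there is one more tool, called after ">>>" as a command line: name --argument value ..., lists and objects as JSON in quotes. move_arm: Moves the arm, as the interface text tells. Shift numbers are shares of 500 mm and turn numbers shares of 30 degrees, none past 1 either way. Its arguments: {"type":"object","properties":{"increments":{"type":"array"}},"required":["increments"]}

```bash
mkdir -p pics; ls
python3 - <<'E'
from workcell import robot
import cv2
for n in ("scene","top"):
    cv2.imwrite(f"pics/{n}0.png",robot.read_camera(n)[:,:,::-1])
    c=robot.get_calibration(n);print(n,c)
print(robot.get_calibration("wrist"));print(robot.observe())
E
```

```text
pics
scene {'fx': 369.4234151110938, 'fy': 369.4234151110938, 'cx': 323.3055658434515, 'cy': 199.411778486511, 'camera_from_world': array([[ 0.82927925,  0.55871286,  0.01165636, -0.49835674],
       [-0.41040861,  0.59473417,  0.69127132,  0.11932822],
       [ 0.37928974, -0.57804083,  0.72250127, -1.17289635],
       [ 0.        ,  0.        ,  0.        ,  1.        ]])}
top {'fx': 422.6596135950054, 'fy': 422.6596135950054, 'cx': 307.5038908619588, 'cy': 199.75372262782955, 'camera_from_world': array([[ 0.13149859, -0.99130904, -0.00380825,  0.04454874],
       [ 0.9697659 ,  0.12784229,  0.20787121, -0.54228721],
       [-0.20557775, -0.03102788,  0.97814879, -1.07106954],
       [ 0.        ,  0.        ,  0.        ,  1.        ]])}
{'fx': 346.3572544418826, 'fy': 346.3572544418826, 'cx': 322.9541307809135, 'cy': 200.96931616272587, 'mount': array([[ 7.14152938e-04,  9.53078368e-01,  3.02722833e-01,
         7.78390016e-02],
       [ 9.99999739e-01, -6.46541334e-04, -3.23557330e-04,
        -1.15701463e-03],
       [-1.12652668e-04,  3.02722985e-01, -9.53078581e-01,
        -1.43284421e-01],
       [ 0.00000000e+00,  0.00000000e+00,  0.00000000e+00,
         1.00000000e+00]])}
{'t': 0.1, 'joint_pos': array([ 1.18687567e+00,  2.21160403e-01,  1.52752003e+00, -2.33280674e-05,
        1.39474352e+00, -1.26110404e-01]), 'dq': array([-0.00123513, -0.0009778 , -0.00324914,  0.00071126, -0.00026063,
       -0.00191789]), 'joint_efforts': array([ 1.50210384e-03, -4.98247182e+01, -3.90544510e+01, -2.07991784e-04,
        5.71793833e-03,  2.84984435e-05]), 'tool_pos': array([0.15915423, 0.60380582, 0.23028818]), 'ee_rot': array([-2.19871628e-04,  1.28546342e-01,  9.91703080e-01, -8.88933309e-04]), 'contact_force': array([-0.17559989,  0.25609728,  0.65072686]), 'torque': array([-0.01867256,  0.00196773,  0.01181092]), 'grasp_force': 0.0, 'finger_gap': 0.9974158149344615}
```

View pics/scene0.png

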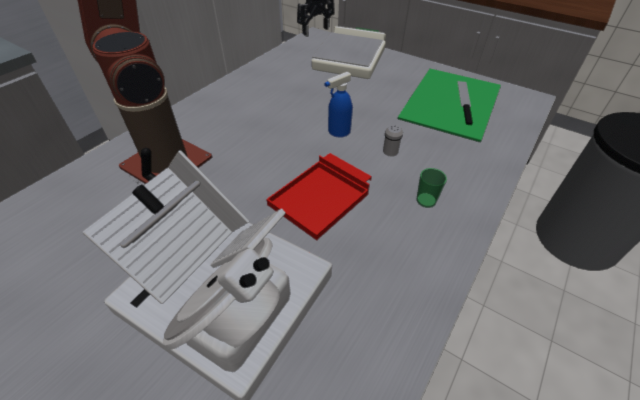

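View pics/top0.png

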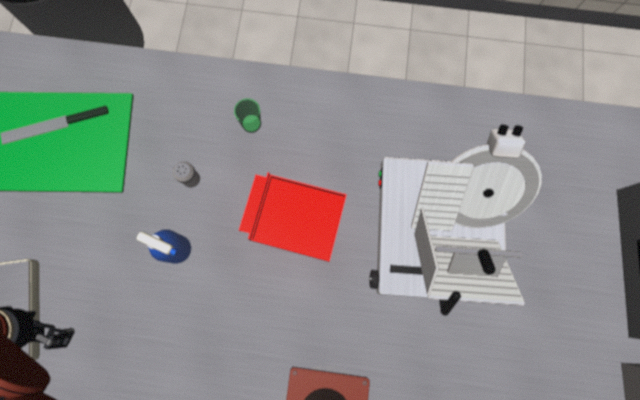

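```bash
cat > h.py <<'E'
import numpy as np,cv2
from workcell import robot
def ray(name,uv,z):
    c=robot.get_calibration(name);M=c["camera_from_world"];R,t=M[:3,:3],M[:3,3]
    o=-R.T@t; d=R.T@np.array([(uv[0]-c["cx"])/c["fx"],-(uv[1]-c["cy"])/c["fy"],-1])
    return o+d*(z-o[2])/d[2]
def proj(name,p):
    c=robot.get_calibration(name);M=c["camera_from_world"];q=M[:3,:3]@p+M[:3,3]
    return np.array([c["cx"]-c["fx"]*q[0]/q[2],c["cy"]+c["fy"]*q[1]/q[2]])
E
python3 - <<'E'
from h import *
im=cv2.imread("pics/top0.png")
cv2.imwrite("pics/crop.png",cv2.resize(im[140:320,225:425],None,fx=3.3,fy=3.3,interpolation=cv2.INTER_CUBIC))
c=robot.get_calibration("top")["camera_from_world"];print("cam",-c[:3,:3].T@c[:3,3])
r=im.astype(int);m=((r[:,:,2]>100)&(r[:,:,1]<70)&(r[:,:,0]<70)).astype(np.uint8);m[:, :225]=0;m[:,365:]=0;m[300:]=0
k=max(cv2.findContours(m,0,2)[0],key=cv2.contourArea)
print(cv2.approxPolyDP(k,3,True)[:,0].tolist())
E
```

```text
cam [0.29984548 0.08025578 1.16056092]
[[256, 176], [240, 229], [248, 231], [250, 239], [328, 260], [344, 195], [268, 174], [265, 178]]
```

View pics/crop.png

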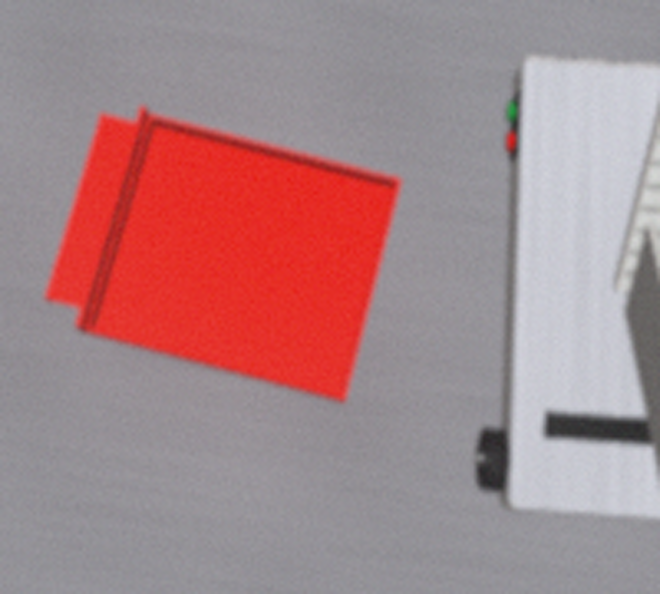

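Run:
```python
from h import *
im=cv2.imread("pics/top0.png");g=cv2.GaussianBlur(im[:,:,1],(3,3),0).astype(int)
pts=[]
for v in range(165,288,4):
    if 172<v<190: continue
    row=g[v,370:400];d=np.diff(row);u=370+np.argmax(d)+.5;pts.append((u,v))
W=np.array([ray("top",p,.082)[:2] for p in pts])
vx,vy,x0,y0=cv2.fitLine(W.astype(np.float32),cv2.DIST_HUBER,0,.001,.001).ravel()
if vx<0:vx,vy=-vx,-vy
print("front dir",vx,vy,"pt",x0,y0,"resid",np.std((W-[x0,y0])@[-vy,vx]))
# side edges (x extents) along columns 386..410
for nm,rng,sg in (("top",(148,170),1),("bot",(284,304),-1)):
    P=[]
    for u in range(388,412,3):
        d=sg*np.diff(g[rng[0]:rng[1],u]);P.append((u,rng[0]+np.argmax(d)+.5))
    print(nm,P[0],P[-1],ray("top",P[0],.082),ray("top",P[-1],.082))
for n,p,z in (("backL",(344.9,194.3),.025),("backR",(328.9,261),.025),("panL",(268.2,173.3),.045),("panR",(249.5,239.8),.045),("lipL",(255.5,175),.045),("lipR",(239.5,230),.045)):
    print(n,ray("top",p,z).round(4))
for n,p,z in (("spray",(170,250),.05),("shaker",(186,174),.08),("tumbler",(247,108),.09)):print(n,ray("top",p,z).round(3))
```

```text
front dir 0.9980131 0.06300728 pt 0.4995552 -0.0800374 resid 0.0007828377980388291
top (388, np.float64(156.5)) (409, np.float64(158.5)) [ 0.67137727 -0.0827055   0.082     ] [ 0.67311042 -0.13859385  0.082     ]
bot (388, np.float64(293.5)) (409, np.float64(295.5)) [ 0.31618405 -0.11559767  0.082     ] [ 0.31820938 -0.16777871  0.082     ]
backL [0.5672 0.0162 0.025 ]
backR [0.3806 0.0378 0.025 ]
panL [0.5936 0.232  0.045 ]
panR [0.4068 0.2536 0.045 ]
lipL [0.5843 0.2657 0.045 ]
lipR [0.4291 0.2841 0.045 ]
spray [0.353 0.455 0.05 ]
shaker [0.554 0.443 0.08 ]
tumbler [0.756 0.311 0.09 ]
```

>>> move_arm --increments '[0,0,0.12,0,0,-0.2,1,0,0,0.24,0,0,-0.5,1,0,0,0.34,0,0,-0.8,1,0.1,-0.08,0.34,0,0,-0.9,1,0.2,-0.16,0.34,0,0,-0.9,1,0.3,-0.24,0.34,0,0,-0.9,1,0.4,-0.32,0.34,0,0,-0.9,1,0.5,-0.4,0.34,0,0,-0.9,1,0.6,-0.48,0.34,0,0,-0.9,1,0.67,-0.52,0.34,0,0,-0.9,1,0.67,-0.52,0.34,0,0,-0.9,1]'

```text
t: 1.48
tool_pos: [0.4967, 0.3417, 0.3998]
ee_rot: [-0.0, 0.359, 0.933, -0.001]
contact_force: [-1.5, -0.0, -1.0]
finger_gap: 1.002
grasp_force: 0.0
```

>>> move_arm --increments '[0,0,0,0,0,-0.35,1,0,0,0,0,0,-0.7,1,0,0,0,0,0,-0.9,1,0,0,0,0,0,-0.9,1]'

```text
t: 1.98
tool_pos: [0.4935, 0.345, 0.401]
ee_rot: [-0.0, 0.564, 0.826, -0.0]
contact_force: [0.4, 0.3, -0.2]
finger_gap: 0.994
grasp_force: 0.0
```

>>> move_arm --increments '[0,0,0,0,0,-0.35,1,0,0,-0.1,-0.2,0,-0.6,1,0,0,-0.2,-0.33,0,-0.6,1,0,0,-0.3,-0.33,0,-0.6,1,0,0,-0.3,-0.33,0,-0.6,1,0,0,-0.3,-0.33,0,-0.6,1]'

```text
t: 2.72
tool_pos: [0.4949, 0.3449, 0.2536]
ee_rot: [0.049, 0.684, 0.724, -0.07]
contact_force: [-0.3, -1.4, 0.6]
finger_gap: 0.998
grasp_force: 0.0
```

Run:
```python
from h import *
from scipy.spatial.transform import Rotation as R
s=robot.observe();q=s["ee_rot"];print(s["t"],s["tool_pos"],s["contact_force"],s["joint_pos"])
print(R.from_quat([q[1],q[2],q[3],q[0]]).as_matrix().round(3))
cv2.imwrite("pics/w1.png",robot.read_camera("wrist")[:,:,::-1])
```

```text
2.725 [0.49493542 0.34490509 0.25362927] [-0.31828553 -1.35477918  0.61229685] [ 0.55035266  0.25338791  1.45470446 -0.13060386  1.54366849  0.50444709]
[[-0.059  0.998 -0.025]
 [ 0.984  0.054 -0.168]
 [-0.166 -0.034 -0.986]]
```

View pics/w1.png

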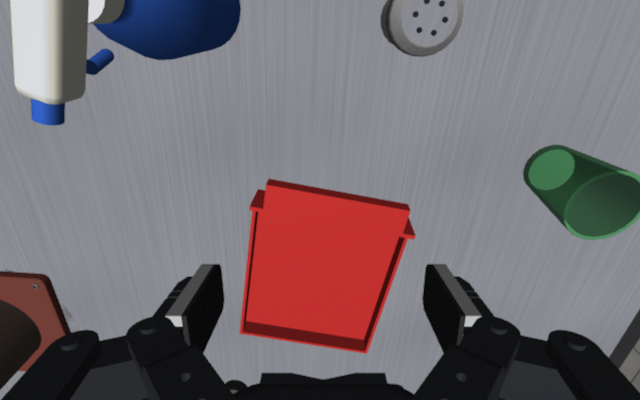

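>>> move_arm --increments '[0,-0.06,-0.1,0,0,0,1,0,-0.06,-0.2,0,0,0,1,0,-0.06,-0.3,0,0,0,1,0,-0.06,-0.38,0,0,0,1,0,-0.06,-0.44,0,0,0,1,0,-0.06,-0.469,0,0,0,1,0,-0.06,-0.469,0,0,0,1,0,-0.06,-0.469,0,0,0,1]'

```text
t: 3.78
tool_pos: [0.496, 0.3152, 0.0191]
ee_rot: [0.049, 0.685, 0.724, -0.069]
contact_force: [-0.1, 0.5, -0.8]
finger_gap: 1.003
grasp_force: 0.0
```

>>> move_arm --increments '[0,-0.02,0,0,0,0,1,0,-0.04,0,0,0,0,1,0,-0.05,0,0,0,0,1,0,-0.06,0,0,0,0,1,0,-0.07,0,0,0,0,1,0,-0.08,0,0,0,0,1,0,-0.09,0,0,0,0,1,0,-0.1,0,0,0,0,1,0,-0.11,0,0,0,0,1,0,-0.12,0,0,0,0,1,0,-0.13,0,0,0,0,1,0,-0.14,0,0,0,0,1,0,-0.14,0,0,0,0,1]'

```text
t: 5.4
tool_pos: [0.4943, 0.2435, 0.0166]
ee_rot: [0.049, 0.685, 0.724, -0.071]
contact_force: [-0.5, 0.8, 1.0]
finger_gap: 1.001
grasp_force: 0.6
```

```bash
cat > look.py <<'E'
from h import *
import sys
n=sys.argv[1]
t=robot.read_camera("top")[:,:,::-1];s=robot.read_camera("scene")[:,:,::-1]
cv2.imwrite(f"pics/{n}.png",np.vstack([cv2.resize(t[130:330,215:455],None,fx=2.5,fy=1.5*1.6667/1),cv2.resize(s[80:260,170:470][:150,:],(600,250))])[:600*2]) if 0 else cv2.imwrite(f"pics/{n}.png",cv2.resize(t[130:330,215:455],None,fx=3,fy=3,interpolation=cv2.INTER_CUBIC))
cv2.imwrite(f"pics/{n}s.png",cv2.resize(s[130:330,150:400],None,fx=3,fy=3,interpolation=cv2.INTER_CUBIC))
E
python3 look.py a
```

```text
(no output)
```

View pics/a.png

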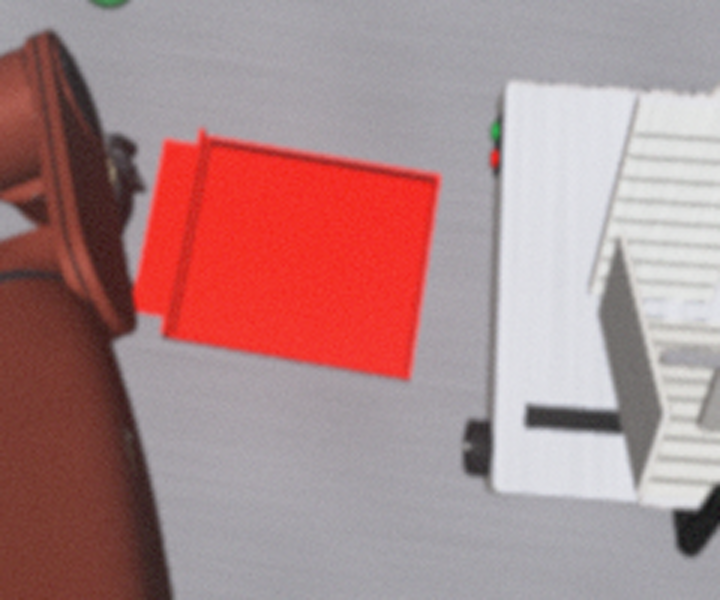

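The tray has pivoted partly; its back edge runs (440,175)–(410,378) in the crop, and the slicer front from (505,85) to (492,490). I'll keep pushing.

>>> move_arm --increments '[0,-0.01,0.002,0,0,0,1,0,-0.02,0.004,0,0,0,1,0,-0.03,0.004,0,0,0,1,0,-0.04,0.004,0,0,0,1,0,-0.05,0.004,0,0,0,1,0,-0.06,0.004,0,0,0,1,0,-0.07,0.004,0,0,0,1,0,-0.08,0.004,0,0,0,1,0,-0.08,0.004,0,0,0,1]'

```text
t: 6.62
tool_pos: [0.4945, 0.2037, 0.019]
ee_rot: [0.049, 0.685, 0.724, -0.071]
contact_force: [-0.3, 0.9, -0.5]
finger_gap: 0.999
grasp_force: 0.0
```

```bash
cat > tr.py <<'E'
from h import *
im=robot.read_camera("top")[:,:,::-1].copy();r=im.astype(int)
m=((r[:,:,2]>130)&(r[:,:,1]<70)&(r[:,:,0]<70)).astype(np.uint8);m[:,:225]=0;m[:,376:]=0;m[300:]=0
k=max(cv2.findContours(m,0,2)[0],key=cv2.contourArea)[:,0]
# back edge: rightmost red per row, fitted
rows=np.arange(k[:,1].min(),k[:,1].max())
P=np.array([(np.nonzero(m[v])[0].max()+.5,v) for v in rows if m[v].any()])
P=P[(P[:,0]>P[:,0].max()-22)]
W=np.array([ray("top",p,.025)[:2] for p in P])
W=W[(W[:,0]>np.percentile(W[:,0],8))&(W[:,0]<np.percentile(W[:,0],92))]
vx,vy,x0,y0=cv2.fitLine(W.astype(np.float32),cv2.DIST_HUBER,0,.001,.001).ravel();s=vy/vx
B=cv2.approxPolyDP(k.reshape(-1,1,2),3,True)[:,0]
print("slope back edge",s,"slicer .063 (est)", "n",len(W)); print([(b.tolist(),ray("top",b,.025)[:2].round(3).tolist()) for b in B])
st=robot.observe();print(st["t"],st["tool_pos"],st["contact_force"])
E
python3 tr.py
```

```text
slope back edge 0.04367488 slicer .063 (est) n 56
[([281, 179], [0.587, 0.197]), ([274, 221], [0.468, 0.199]), ([276, 235], [0.431, 0.188]), ([284, 235], [0.434, 0.166]), ([286, 243], [0.413, 0.158]), ([367, 249], [0.426, -0.059]), ([370, 183], [0.608, -0.049]), ([293, 176], [0.6, 0.165]), ([290, 180], [0.588, 0.172])]
6.675 [0.49469268 0.20381383 0.01905008] [ 0.93420928  0.4812612  -0.25936152]
```

>>> move_arm --increments '[0,0.04,0,0,0,0,1,0,0.08,0,0,0,0,1,0,0.08,0.1,0,0,0,0.5,0,0.08,0.22,0,0,0,0,0.1,0,0.22,0,0,0,0,0.2,-0.1,0.22,0,0,0,0,0.31,-0.2,0.22,0,0,0,0,0.31,-0.25,0.22,0,0,0,0,0.31,-0.25,0.22,0,0,0,0,0.31,-0.25,0.1,0,0,0,0,0.31,-0.25,0.03,0,0,0,0,0.31,-0.25,-0.014,0,0,0,0,0.31,-0.25,-0.014,0,0,0,0,0.31,-0.25,-0.014,0,0,0,0]'

```text
t: 8.43
tool_pos: [0.6508, 0.0801, 0.0136]
ee_rot: [0.049, 0.684, 0.724, -0.07]
contact_force: [0.2, -0.7, 0.3]
finger_gap: -0.002
grasp_force: 0.0
```

>>> move_arm --increments '[-0.02,0,0,0,0,0,0,-0.04,0,0,0,0,0,0,-0.05,0,0,0,0,0,0,-0.06,0,0,0,0,0,0,-0.07,0,0,0,0,0,0,-0.08,0,0,0,0,0,0,-0.09,0,0,0,0,0,0,-0.1,0,0,0,0,0,0,-0.1,0,0,0,0,0,0]'

```text
t: 9.55
tool_pos: [0.599, 0.0794, 0.0119]
ee_rot: [0.048, 0.685, 0.724, -0.071]
contact_force: [1.1, 0.5, 0.8]
finger_gap: -0.003
grasp_force: 0.9
```

```bash
python3 tr.py; python3 look.py b
```

```text
slope back edge 0.07239661 slicer .063 (est) n 56
[([334, 187], [0.584, 0.048]), ([333, 208], [0.525, 0.044]), ([329, 210], [0.518, 0.054]), ([333, 253], [0.403, 0.03]), ([368, 256], [0.407, -0.064]), ([370, 190], [0.588, -0.051])]
9.6 [0.59894716 0.07932416 0.01184235] [2.2512534  0.55461604 0.99107001]
```

View pics/b.png

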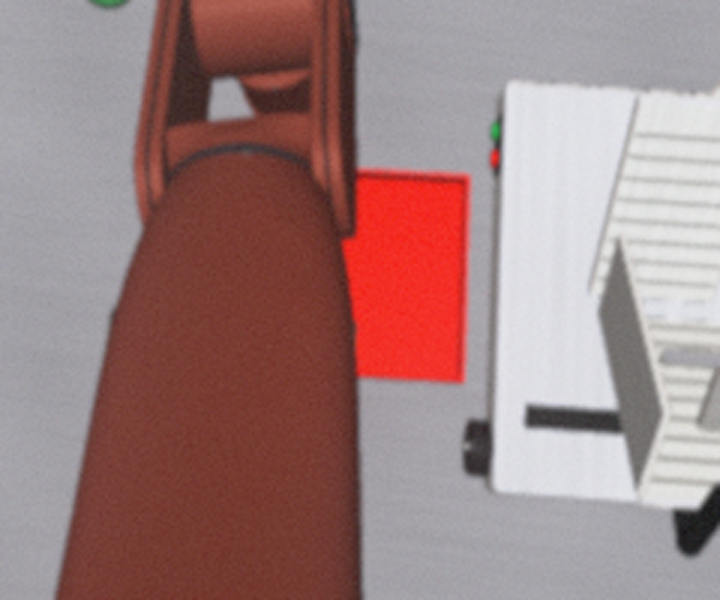

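>>> move_arm --increments '[-0.006,0,0,0,0,0,0,-0.014,0,0,0,0,0,0,-0.014,0,0,0,0,0,0,0.04,0,0,0,0,0,0,0.08,0,0,0,0,0,0,0.08,0,0.12,0,0,0,0,0.08,0,0.22,0,0,0,0.5,0.0,0.1,0.22,0,0,0,1,-0.1,0.2,0.22,0,0,0,1,-0.2,0.3,0.22,0,0,0,1,-0.25,0.33,0.22,0,0,0,1,-0.25,0.33,0.22,0,0,0,1,-0.25,0.33,0.1,0,0,0,1,-0.25,0.33,0.03,0,0,0,1,-0.25,0.33,0.014,0,0,0,1,-0.25,0.33,0.014,0,0,0,1]'

```text
t: 11.7
tool_pos: [0.4748, 0.2438, 0.019]
ee_rot: [0.048, 0.685, 0.724, -0.071]
contact_force: [0.4, -0.1, -0.1]
finger_gap: 0.999
grasp_force: 0.0
```

```bash
python3 tr.py; python3 look.py c
```

```text
slope back edge 0.10176552 slicer .063 (est) n 56
[([279, 192], [0.55, 0.197]), ([276, 247], [0.399, 0.183]), ([285, 247], [0.402, 0.159]), ([287, 254], [0.384, 0.151]), ([368, 258], [0.402, -0.065]), ([369, 191], [0.585, -0.049]), ([291, 187], [0.568, 0.166])]
11.75 [0.47558925 0.24427834 0.01996267] [0.31003607 0.14817863 0.66514235]
```

View pics/c.png

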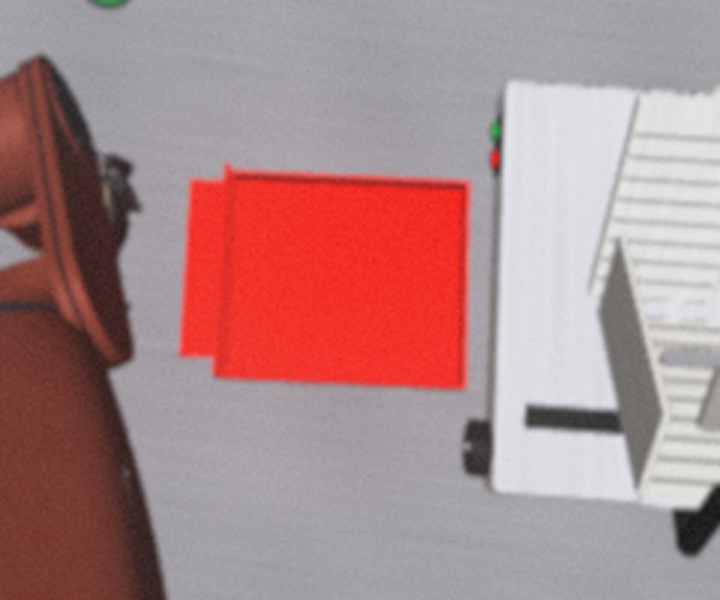

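>>> move_arm --increments '[0.002,-0.03,-0.001,0,0,0,1,0.004,-0.06,-0.001,0,0,0,1,0.005,-0.08,-0.001,0,0,0,1,0.006,-0.095,-0.001,0,0,0,1,0.007,-0.11,-0.001,0,0,0,1,0.008,-0.125,-0.001,0,0,0,1,0.009,-0.14,-0.001,0,0,0,1,0.01,-0.155,-0.001,0,0,0,1,0.011,-0.17,-0.001,0,0,0,1,0.012,-0.185,-0.001,0,0,0,1,0.012,-0.185,-0.001,0,0,0,1]'

```text
t: 13.22
tool_pos: [0.4802, 0.1507, 0.0181]
ee_rot: [0.049, 0.685, 0.724, -0.072]
contact_force: [0.2, 0.0, 1.0]
finger_gap: 0.996
grasp_force: 0.0
```

```bash
python3 tr.py; python3 look.py d
```

```text
slope back edge 0.09879136 slicer .063 (est) n 56
[([298, 193], [0.554, 0.145]), ([297, 242], [0.42, 0.129]), ([305, 256], [0.385, 0.103]), ([375, 261], [0.397, -0.084]), ([375, 194], [0.579, -0.066]), ([312, 189], [0.57, 0.108])]
13.275 [0.47998753 0.15086128 0.01802844] [ 0.15539318  0.30829936 -0.36934295]
```

View pics/d.png

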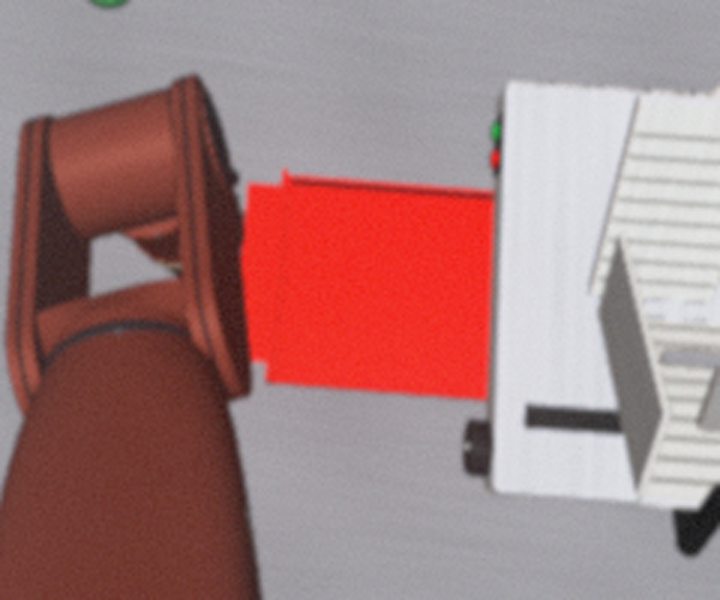

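Run:
```python
from h import *
f=lambda c,z: ray("top",(215+c[0]/3,130+c[1]/3),z)[:2]
x=np.array([.06,-.998]);y=np.array([.998,.06]);P0=np.array([.4926,-.0795])
for nm,c,z in (("panL",(285,173),.045),("panR",(267,381),.045),("sideL back",(492,191),.025),("sideR back",(487,398),.025),("lipL",(248,184),.045),("lipR",(252,361),.045)):
    p=f(c,z);print(nm,p.round(4),"slicer",((p-P0)@x).round(4),((p-P0)@y).round(4))
```

```text
panL [0.5684 0.1133] slicer -0.1879 0.0873
panR [0.3809 0.1046] slicer -0.1904 -0.1004
sideL back [ 0.5812 -0.0766] slicer 0.0025 0.0886
sideR back [ 0.3931 -0.0904] slicer 0.005 -0.0999
lipL [0.5539 0.1451] slicer -0.2205 0.0747
lipR [0.3965 0.1199] slicer -0.2048 -0.084
```

>>> move_arm --increments '[0.002,-0.03,0.001,0,0,0.01,1,0.004,-0.06,0.001,0,0,0.015,1,0.006,-0.09,0.001,0,0,0.015,1,0.008,-0.12,0.001,0,0,0.015,1,0.01,-0.15,0.001,0,0,0.015,1,0.011,-0.18,0.001,0,0,0.015,1,0.013,-0.21,0.001,0,0,0.015,1,0.015,-0.24,0.001,0,0,0.015,1,0.017,-0.27,0.001,0,0,0.015,1,0.018,-0.3,0.001,0,0,0.015,1,0.019,-0.32,0.001,0,0,0.015,1,0.019,-0.33,0.001,0,0,0.015,1,0.019,-0.33,0.001,0,0,0.015,1]'

```text
t: 15.0
tool_pos: [0.49, -0.0137, 0.019]
ee_rot: [0.049, 0.682, 0.726, -0.071]
contact_force: [-0.7, -0.2, -0.0]
finger_gap: 0.997
grasp_force: 0.0
```

>>> move_arm --increments '[0,-0.006,0,0,0,0,1,0,-0.012,0,0,0,0,1,0,-0.018,0,0,0,0,1,0,-0.022,0,0,0,0,1,0,-0.022,0,0,0,0,1]'

```text
t: 15.62
tool_pos: [0.49, -0.0243, 0.0189]
ee_rot: [0.049, 0.682, 0.726, -0.071]
contact_force: [0.3, 2.6, 1.6]
finger_gap: 1.0
grasp_force: 1.4
```

```bash
python3 look.py e; python3 -c "
from h import *
cv2.imwrite('pics/e_w.png',robot.read_camera('wrist')[:,:,::-1])"
```

```text
(no output)
```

View pics/e.png

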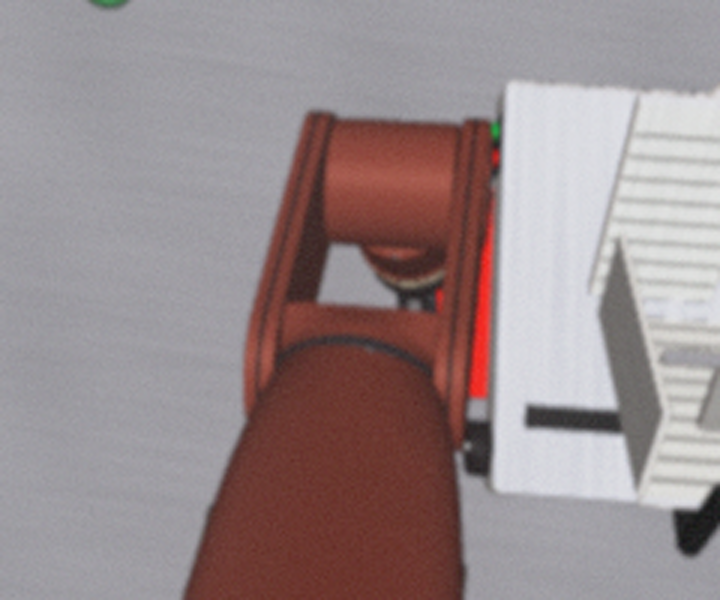

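>>> move_arm --increments '[0,-0.004,0,0,0,0,1,0,-0.008,0,0,0,0,1,0,-0.012,0,0,0,0,1,0,-0.016,0,0,0,0,1,0,-0.016,0,0,0,0,1]'

```text
t: 16.4
tool_pos: [0.4899, -0.0325, 0.0189]
ee_rot: [0.049, 0.682, 0.726, -0.071]
contact_force: [0.5, 2.7, 2.7]
finger_gap: 0.996
grasp_force: 1.7
```

>>> move_arm --increments '[0,-0.003,0,0,0,0,1,0,-0.006,0,0,0,0,1,0,-0.006,0,0,0,0,1]'

```text
t: 16.77
tool_pos: [0.4899, -0.0352, 0.0188]
ee_rot: [0.049, 0.682, 0.726, -0.071]
contact_force: [0.4, 5.2, 3.7]
finger_gap: 0.996
grasp_force: 2.0
```

>>> move_arm --increments '[0,-0.002,0,0,0,0,1,0,-0.004,0,0,0,0,1,0,-0.004,0,0,0,0,1]'

```text
t: 17.15
tool_pos: [0.4899, -0.0372, 0.0188]
ee_rot: [0.049, 0.682, 0.726, -0.071]
contact_force: [0.4, 4.7, 3.4]
finger_gap: 1.0
grasp_force: 2.3
```

>>> move_arm --increments '[0,-0.002,0,0,0,0,1,0,-0.004,0,0,0,0,1,0,-0.004,0,0,0,0,1]'

```text
t: 17.52
tool_pos: [0.4898, -0.0383, 0.0188]
ee_rot: [0.048, 0.682, 0.727, -0.07]
contact_force: [-0.3, 8.9, 4.9]
finger_gap: 1.001
grasp_force: 4.5
```

>>> move_arm --increments '[0,-0.002,0,0,0,0,1,0,-0.004,0,0,0,0,1,0,-0.004,0,0,0,0,1]'

```text
t: 17.9
tool_pos: [0.4898, -0.0385, 0.0188]
ee_rot: [0.048, 0.682, 0.727, -0.069]
contact_force: [-0.9, 17.5, 6.8]
finger_gap: 1.001
grasp_force: 9.1
```

Run:
```python
from h import *
s=robot.observe();print(s["tool_pos"],s["contact_force"],s["torque"],s["ee_rot"])
im=robot.read_camera("wrist")[:,:,::-1];cv2.imwrite("pics/f.png",im)
```

```text
[ 0.48979954 -0.03847786  0.01880935] [-0.86037572 17.51585964  6.82898104] [2.57812552 0.10010232 0.28389819] [ 0.04751357  0.68183254  0.72667556 -0.06920603]
```

View pics/f.png

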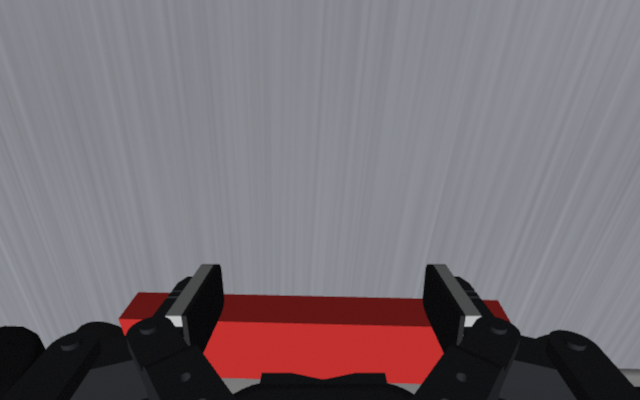

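>>> move_arm --increments '[0,0.02,0,0,0,0,1,0,0.06,0,0,0,0,1,0,0.12,0,0,0,0,1,0,0.2,0.1,0,0,0,1,0,0.3,0.22,0,0,0,1,0,0.4,0.34,0,0,0,1,0,0.5,0.46,0,0,0,1,0,0.55,0.5,0,0,0,1,0,0.55,0.5,0,0,0,1]'

```text
t: 19.08
tool_pos: [0.491, 0.2358, 0.2721]
ee_rot: [0.05, 0.681, 0.727, -0.069]
contact_force: [0.7, 0.1, 0.1]
finger_gap: 0.999
grasp_force: 0.0
```

Run:
```python
from h import *
t=robot.read_camera("top")[:,:,::-1];s=robot.read_camera("scene")[:,:,::-1]
a=cv2.resize(t[145:305,330:410],(300,600),interpolation=cv2.INTER_CUBIC)
b=cv2.resize(s[160:360,160:360],(500,500),interpolation=cv2.INTER_CUBIC);b=cv2.copyMakeBorder(b,0,100,0,0,0)
cv2.imwrite("pics/g.png",np.hstack([a,b]))
```

```text
(no output)
```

View pics/g.png

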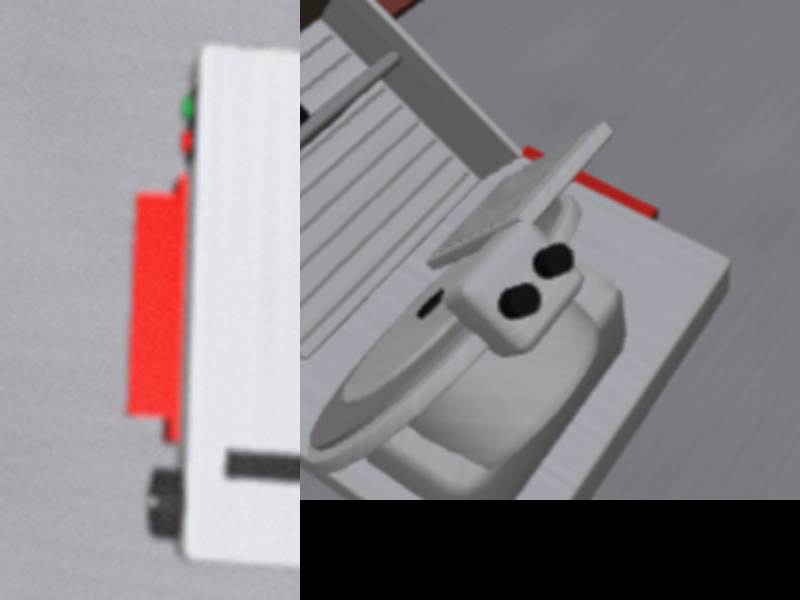

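```bash
cat > fin.py <<'E'
from h import *
t=np.mean([robot.read_camera("top").astype(float) for _ in range(5)],0)
red=t[:,:,0]-t[:,:,1]; g=t[:,:,1]
def cross(row,lo,hi,th):
    a=row[lo:hi];i=np.argmax(a>th);return lo+i-1+(th-a[i-1])/(a[i]-a[i-1]) if i>0 else np.nan
def fit(P,z):
    W=np.array([ray("top",p,z)[:2] for p in P if np.isfinite(p[0])]);vx,vy,x,y=cv2.fitLine(W.astype(np.float32),cv2.DIST_HUBER,0,.001,.001).ravel();s=vy/vx
    return s,x,y,np.std(W[:,1]-y-s*(W[:,0]-x))
lip=[(cross(red[v],355,372,100)+0.,v) for v in range(200,253)]
top=[(cross(g[v],378,392,190),v) for v in list(range(163,170))+list(range(192,288))]
a=fit(lip,.045);b=fit(top,.082);print("lip",a);print("front",b)
print("lip to front (exp 35mm)",[(1000*((a[2]+a[0]*(x-a[1]))-(b[2]+b[0]*(x-b[1])))) for x in (.41,.49,.57)])
E
python3 fin.py
```

```text
lip (np.float32(0.064263925), np.float32(0.4796931), np.float32(-0.045384202), np.float64(0.00017839774898684396))
front (np.float32(0.06464166), np.float32(0.47105303), np.float32(-0.082667254), np.float64(0.00025526969607616906))
lip to front (exp 35mm) [np.float32(36.750874), np.float32(36.72065), np.float32(36.690434)]
```

```bash
python3 -c "
from workcell import robot
print(robot.finish_job())"
```

```text
the job is handed in; nothing more can be done
None
```

The tray is pushed flat under the slicer until it stopped, and the job was handed in at about 19 s of the 61 s allowed. From the top camera its grip lip runs parallel to the base front within 0.001 rad, and the 36.7 mm lip-to-front gap (35 mm expected) fits a closed panel; I steered clear of the bottle, shaker and tumbler.

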